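# Unlock the template rack and stand the ship template on the tracing easel

### The arm

A 6-joint arm with a two-finger parallel gripper is mounted at the origin on the work surface. World frame = base frame: x ahead of the robot, y to its left, z up, the work surface at z = 0. Lengths are in mm, angles in rad, forces in N, time in s.
With the tool pointing down it reaches from about 275 to 1000 mm from the base axis. Payload 8.4 kg.
Tool frame: the origin (TCP) lies at the very end of the fingers, on their centre line; the grasp point (between the pads) lies 19 mm behind it; z points along the fingers, y is the direction in which the jaws open and shut (so a half turn about z gives the same grasp; the last joint's range is limited). The gripper opens to 85 mm and grips with 20 to 120 N. Pads are 22 mm wide; open, the fingers measure 114 mm over their backs; the gripper's body (76 mm by 85 mm) begins 54 mm behind the grasp point. The pads swing forward as they close: fully open they stand 13 mm farther back than shut.
Start: joints at [-1.18, 0.353, 1.633, -0, 1.155, -0.002], TCP at [239.234, -577.404, 231.281] pointing down, gripper open.
Joint ranges: [-2.63, 2.63], [-0.92, 2.1], [0.06, 2.66], [-1.3, 4.44], [0, 2.69], [-3.02, 3.02]. Speed limits (rad/s): [2.22, 2.22, 2.79, 3.14, 3.14, 3.14].

### API

Orientations are given as [roll, pitch, yaw] about the fixed x, y, z axes, in that order (R = Rz(yaw) Ry(pitch) Rx(roll)).
In Python, from rig import r gives the robot as it stands.
- The arm moves only by the tool move_arm, never from a script. Its argument "increments" is a list of rows, each an object of numbers: "tx", "ty", "tz": the shift along the tool's x, y, z in cm; "rx", "ry", "rz": the turn, a rotation vector about the tool's x, y, z in degrees; "gripper": the gripper's target within -1 to 1 (fully open at 1, half-way at 0, shut at -1). A call has 1 to 12 rows; each row shifts and turns the commanded pose from where the row before left it, along the tool's axes as they then stand; what a row does not reach is not made up. A row lasts 1/10 s, in which the tool goes at most 50 mm and 8.59 degrees, less where a joint would pass 70% of its speed; a pose out of reach is approached as far as the arm can. A call is refused whole if a number of a shift passes 5 or a number of a turn 8.59, either way. A call with a gripper value outside its range is refused whole. The fingers move at their own pace and stop on an object; "squeeze" is the grip in N (left out, the last holds). Time passes only in rows, so rows that do not move let the fingers close. It gives the time, the measured TCP pose, the force and the opening at its end, in the units of the state.
- r.sense(): the state, without advancing time (a new reading comes with each control period).
- r.grab_frame(name): name is "side" or "top"; returns (picture, depth): 420x560x3 uint8, red, green, blue; 420x560 float32, mm along the optical axis (not along the pixel's ray), 0 where there is no reading.
- r.camera_model(name): a dict with "fx", "fy", "cx", "cy" (pixels), "R" (3x3) and "t" (3): a world point X has camera coordinates R X + t. Camera axes: x right, y down, z forward; pixel columns grow to the right and rows downward; lengths in mm; the calibration is good to about 2 mm. A picture is of the moment at which its call begins. camera_model takes no time and is no camera call.
- r.sign_off(): hands the job in, once; it reports no verdict.
Trained networks look in the newest picture that a camera, given by its name, has taken for a name from the list of things; names that differ only in an ending like _2 or _b are one class to them, and where a whole thing is asked for, a point or a joint stands for the part that bears it (a point fixed in the world has none). Each returns a list of dicts, best first, with "confidence" (0 to 1); they miss things now and then, are a little off and sometimes report something else, mostly with a low value. They report only what shows in the picture. A call takes as long as a camera call. They do not tell look-alikes from the thing itself.
- r.cut_out(query, camera): "mask" (420x560 bool, what is visible of it) and "bbox" ([left, top, right, bottom] in pixels, round what is visible of it).
- r.place_of(query, camera): "location" ([row, column] in pixels: a listed point, or the origin of a listed thing).
The state is a dict: "clock": time; "qpos": joint angles; "qvel": joint speeds; "joint_efforts": joint torques, N m; "eef_pos": TCP position; "tcp_rot": TCP orientation; "contact_force": force on the tool from outside, world axes, zero at the start; "wrist_torque": the same for the moment, N m; "opening": opening from 0.0 (shut) to 1.0 (fully open).
Only numpy, scipy, OpenCV 4.12 (cv2) and the standard library are available. Lean on these libraries where they do the work, as an engineer would, in place of code of your own. Each camera call takes 0.05 s, during which the arm holds its last target. There are 200 camera calls.

### The job

Unlock the keeper of the wooden template rack by pinching the two tabs of its knob, and swing it round as far as it goes. Then slide the ship template (the one with a single raised block in the middle of its top edge) upward out of its slot and stand it, block upward, in the middle of the easel's ledge, leaning back flat against the sloping board, and let go. Leave the other two templates in the rack, and do not disturb the other things on the bench.

Things in the scene. Friction and masses are not known exactly. Their poses are not given: they have to be found in the camera images.
- rack: Fixed light-wood block, 170 x 178 x 72 mm (local x, y, z), left or right on the bench. Origin under its centre at bench height, z up. Three slots open at the top run along local y at x = -45, 0, +45 mm: 9 mm wide, 158 mm long, floor at z = 12 mm, rim at 72 mm. A template stands on edge in each; which is where varies. A post at local (0, +112) mm carries the keeper; base plate reaches y = +136.
- keeper (a joint): Turn of the keeper about the vertical post, rad: 0 = locked across the templates; grows anticlockwise seen from above, to its stop at 1.4, where it is beyond the rack's +x side, clear of all slots. Turns stiffly (0.08 N m) and stays where left. It cannot leave 0 until both tabs of its knob are pressed in.
- keeper_bar (a point): Centre of the keeper's crossbar; axes turn with the keeper. The keeper is a T-shaped steel flat, 6 mm thick, z 158 to 164 mm above the bench: an 18 mm wide arm, 92 mm from the post axis to this point (towards rack -y when locked), and a crossbar 104 x 16 mm, along rack x when locked, 6 mm above the top of the ship, so that it cannot be lifted.
- knob (a point): Point on the post axis in the knob, 184 mm above the bench; axes turn with the keeper (locked: the rack's). Black knob 44 (x) x 34 (y) mm, z 166 to 196 mm. A grey spring tab (22 mm wide, z 170 to 194 mm, 1 to 4 N) sticks 6 mm out of each x face: 56 mm over both. Squeeze both flush along knob x and hold them so while the knob starts to turn; past 0.4 rad they may be released.
- ship_center (a point): Centre (half-way up, 70 mm above its lower edge) of the ship template: plywood, 6 mm thick (local x), 90 g or so. Outline: a plain 150 mm wide, 95 mm high rectangle with one raised block, 56 mm wide and 45 mm high, in the middle of its top edge: 140 mm high in all. Local z up (towards the block), y along its width. Standing in its slot its top edge is 152 mm above the bench.
- ship_base (a point): Middle of the lower edge of the ship template, same axes.
- castle_center (a point): Centre (69 mm above its lower edge) of the castle template: same plywood and size (150 x 95 mm, 6 mm thick) but with two raised blocks, each 30 mm wide and 43 mm high, one at either end of its top edge. Stays in the rack.
- lighthouse_center (a point): Centre (69 mm above its lower edge) of the lighthouse template: same plywood and size, with one raised block, 34 mm wide and 43 mm high, at one end (local y -41 to -75 mm) of its top edge. Stays in the rack.
- rest: Fixed dark-wood easel, its face turned away from the robot (yaw varies). Origin: middle of the corner where ledge meets sloping board, 30 mm above the bench. z runs up the board's face, 0.35 rad off vertical, top leaning to the robot's side; x out of the face; y along the ledge. Board 180 mm wide, 8 mm thick, reaching 85 mm up from the ledge.
- channel (a point): Middle of the ledge's channel floor, 8 mm in front of the board's face. The channel is 16 mm wide, from the face to the inside of a front lip that is 6 mm thick and 12 mm high; it runs 180 mm along the easel, open at both ends. The template stands in it and leans on the board.
- glue: White glue bottle, 56 mm across, 140 mm high, standing; origin under its centre. Leave alone.
- mug: White cup, 72 mm across, 85 mm high; origin under its centre. Leave alone.
- hammer: Hammer lying on the bench beyond the work, 26 mm high and 260 mm long. Leave alone.
- offcut: Wood offcut 60 x 140 x 30 mm beyond the work; origin under its centre. Leave alone.
Mind the look-alikes: they are no part of the job. Of the things that look like the part that bears rest, the smaller one is meant.

How it is judged:
By the outcome, as a careful person would: the job done as asked, in the order asked, and still so for the second after the job is handed in, with the robot touching nothing.
It also fails if it takes over 67 s, if anything falls off the work surface, if the arm or the gripper's body presses on something with over 40 N, if the wrist force passes 120 N, or if a joint passes its speed limit or range.

## Working session

There is one attempt and no reset: what is moved stays moved. The work goes in short steps, Python scripts to look and compute and a tool call to move; the robot and the scene stay as the last step left them, time stands still between calls to the robot, and variables do not carry over. Pictures are saved under pics/ and viewed, about 8 in all and at most 12, crops included, and the job is handed in when it is done.

Besides the shell and the picture viewer there is one more tool, called after "Call:" as a command line: name --argument value ..., lists and objects as JSON in quotes. move_arm: Moves the arm, as the interface text tells. Its arguments: {"type":"object","properties":{"increments":{"type":"array","items":{"type":"object","properties":{"tx":{"type":"number"},"ty":{"type":"number"},"tz":{"type":"number"},"rx":{"type":"number"},"ry":{"type":"number"},"rz":{"type":"number"},"gripper":{"type":"number"}}}},"squeeze":{"type":"number"}},"required":["increments"]}

```bash
ls; mkdir -p pics
python3 - <<'E'
from rig import r
import cv2,numpy as np
for n in("side","top"):
    p,d=r.grab_frame(n); np.savez(f"{n}0.npz",p=p,d=d)
    cv2.imwrite(f"pics/{n}0.png",p[:,:,::-1])
    m=r.camera_model(n); print(n,{k:np.round(v,3).tolist() for k,v in m.items()})
print(r.sense())
E
```

```text
pics
side {'fx': 500.183, 'fy': 500.183, 'cx': 284.813, 'cy': 201.621, 'R': [[0.98, -0.199, 0.014], [-0.115, -0.62, -0.776], [0.163, 0.759, -0.631]], 't': [-530.562, 207.096, 1119.825]}
top {'fx': 521.05, 'fy': 521.05, 'cx': 274.869, 'cy': 206.791, 'R': [[0.012, -1.0, 0.001], [-0.984, -0.012, -0.178], [0.178, 0.001, -0.984]], 't': [38.75, 567.262, 1456.431]}
{'clock': 0.1, 'qpos': array([-1.18039102e+00,  3.53587006e-01,  1.63406730e+00, -1.24696894e-05,
        1.15522607e+00, -2.41828915e-03]), 'qvel': array([-0.00023318, -0.00046824, -0.00174959,  0.00046697, -0.00066582,
       -0.00032573]), 'joint_efforts': array([ 1.91328858e-03, -6.06355548e+01, -3.42817783e+01,  4.51413405e-05,
        3.91992886e-03, -4.66713047e-06]), 'eef_pos': array([ 239.06688974, -576.99260917,  230.62847266]), 'tcp_rot': array([-3.14030491e+00,  8.28775040e-06,  3.92828642e-01]), 'contact_force': array([ 0.09400965,  0.1519891 , -0.23239405]), 'wrist_torque': array([-0.04413083, -0.02981738, -0.00066255]), 'opening': 0.9996443429736445}
```

View pics/top0.png

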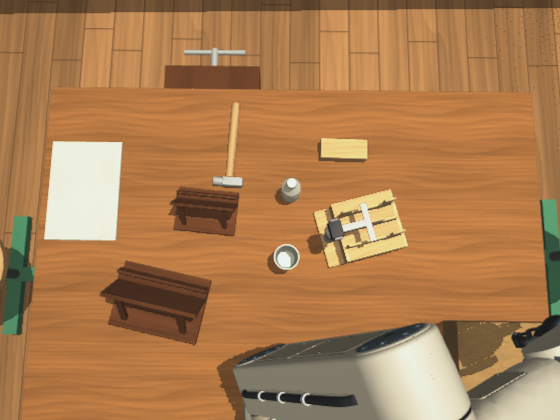

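View pics/side0.png

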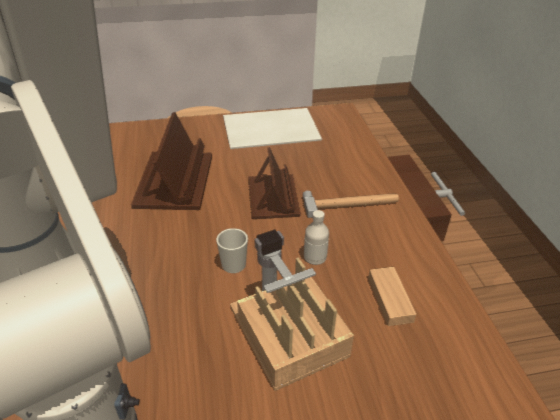

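```bash
cat > h.py <<'E'
import numpy as np,cv2
from rig import r
def cloud(n,d):
    m=r.camera_model(n); v,u=np.mgrid[:420,:560]
    c=np.stack([(u-m['cx'])/m['fx']*d,(v-m['cy'])/m['fy']*d,d],-1)
    w=(c-m['t'])@np.array(m['R']); w[d<=0]=np.nan; return w
def pix2z(n,row,col,z):
    m=r.camera_model(n); R=np.array(m['R']); ray=R.T@[(col-m['cx'])/m['fx'],(row-m['cy'])/m['fy'],1]
    o=-R.T@m['t']; return o+ray*(z-o[2])/ray[2]
def proj(n,X):
    m=r.camera_model(n); c=np.array(m['R'])@X+m['t']; return c[0]/c[2]*m['fx']+m['cx'],c[1]/c[2]*m['fy']+m['cy']
E
python3 - <<'E'
from h import *
def rect(P):
    (c,s,a)=cv2.minAreaRect(P[:,:2].astype(np.float32)); return np.round(c,1),np.round(s,1),round(a,2),len(P)
for n in("side","top"):
    z=np.load(f"{n}0.npz"); w=cloud(n,z['d'])
    z0=np.nanmedian(w[...,2][np.abs(w[...,2])<15]); print(n,"bench z",z0)
    for q,h in(("knob",184),("keeper_bar",161),("ship_center",82),("castle_center",81),("lighthouse_center",81),("rest",30),("rack",0),("channel",30)):
        for o in r.place_of(q,n)[:3]: print(q,round(o['confidence'],2),np.round(o['location']),np.round(pix2z(n,*o['location'],h)))
    for q,lo,hi in(("keeper",150,170),("knob",186,205),("rack",64,80),("ship_center",140,158),("castle_center",100,158),("lighthouse_center",100,158),("rest",20,125)):
        for o in r.cut_out(q,n)[:3]:
            P=w[o['mask']]; P=P[(P[:,2]>lo)&(P[:,2]<hi)]
            print(' cut',q,round(o['confidence'],2),o['bbox'],rect(P) if len(P)>4 else 0, np.round(P.mean(0)) if len(P) else 0)
E
```

```text
side bench z 0.18644432689077522
knob 0.87 [240. 268.] [ 483. -109.  184.]
keeper_bar 0.66 [300. 388.] [ 674. -282.  161.]
keeper_bar 0.64 [278. 286.] [ 503. -195.  161.]
ship_center 0.6 [316. 296.] [ 517. -226.   82.]
ship_center 0.59 [240. 268.] [500.  -2.  82.]
ship_center 0.19 [301. 386.] [ 704. -224.   82.]
castle_center 0.68 [304. 311.] [ 552. -203.   81.]
lighthouse_center 0.6 [319. 271.] [ 467. -223.   81.]
lighthouse_center 0.21 [205. 351.] [727.  86.  81.]
rest 0.94 [169. 190.] [338. 386.  30.]
rest 0.77 [186. 281.] [583. 256.  30.]
rack 0.57 [336. 290.] [ 509. -211.    0.]
channel 0.85 [189. 288.] [599. 242.  30.]
channel 0.76 [170. 191.] [341. 383.  30.]
channel 0.33 [264. 234.] [418. -15.  30.]
 cut keeper 0.98 [252.8, 229.6, 314.4, 290.5] (array([ 508. , -171.4]), array([103. ,  99.7]), 87.73, 684) [ 499. -180.  164.]
 cut knob 0.58 [255.2, 227.9, 315.0, 291.6] (array([ 482.6, -114.2]), array([56.5, 33.8]), 13.03, 372) [ 481. -117.  194.]
 cut rack 0.81 [228.8, 226.9, 353.8, 390.3] (array([ 509.2, -208.7]), array([169.9, 204.5]), 15.29, 3623) [ 501. -243.   72.]
 cut sh
[... 2108 characters left out ...]
.1]), array([  7.3, 151.2]), 15.26, 152) [ 557. -205.  125.]
 cut castle_center 0.53 [347.0, 232.2, 404.9, 246.6] (array([ 471., -228.]), array([  6.3, 144.6]), 15.32, 122) [ 472. -235.  117.]
 cut lighthouse_center 0.72 [278.2, 176.9, 301.7, 200.9] (array([614.4,   3.5]), array([38.6, 40.6]), 56.42, 154) [615.   2. 123.]
 cut lighthouse_center 0.64 [346.5, 231.5, 403.2, 247.2] (array([ 471.1, -228.4]), array([  6.2, 145.3]), 15.4, 103) [ 473. -240.  118.]
 cut rest 0.83 [98.7, 267.5, 208.1, 318.8] (array([317.9, 368.9]), array([258.6,  96. ]), 77.87, 2261) [331. 364.  70.]
 cut rest 0.67 [168.5, 188.5, 237.8, 212.0] (array([581.4, 248.1]), array([178.7,  58.1]), 85.87, 911) [583. 247.  60.]
```

Run:
```python
import cv2,numpy as np
a=cv2.imread('pics/top0.png')[180:275,305:415];b=cv2.imread('pics/side0.png')[225:385,225:360]
a=cv2.resize(a,None,fx=4,fy=4,interpolation=2);b=cv2.resize(b,(int(135*3.4),544),interpolation=2)
c=np.zeros((544,a.shape[1]+b.shape[1],3),np.uint8)
if c.shape[1]>800: a=a[:,:800-b.shape[1]]; c=c[:,:800]
c[:a.shape[0],:a.shape[1]]=a;c[:544,a.shape[1]:a.shape[1]+b.shape[1]]=b;print(c.shape)
cv2.imwrite('pics/crop1.png',c)
```

```text
(544, 800, 3)
```

View pics/crop1.png

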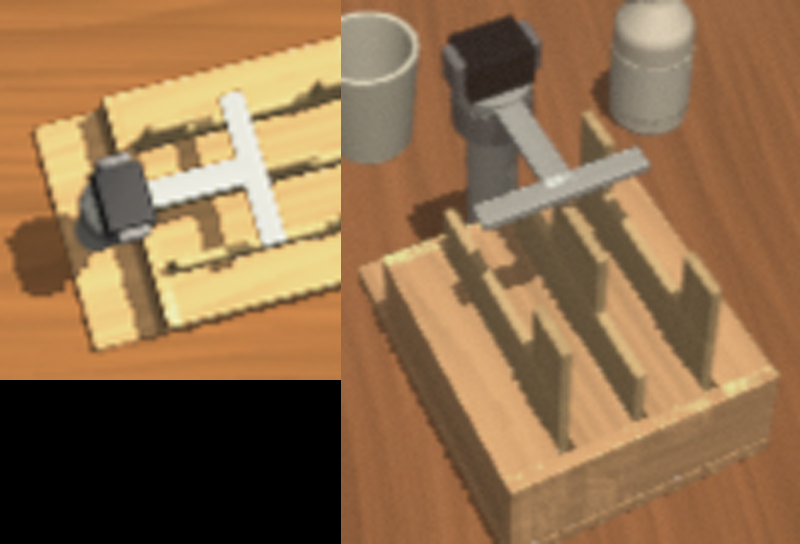

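Run:
```python
from h import *
from scipy.optimize import least_squares
z=np.load("top0.npz"); w=cloud("top",z['d']); zs=np.load("side0.npz"); ws=cloud("side",zs['d'])
def sel(w): 
    P=w.reshape(-1,3); return P[(P[:,0]>510)&(P[:,0]<660)&(P[:,1]>140)&(P[:,1]<350)&(P[:,2]>24)&(P[:,2]<125)]
T=sel(w);S=sel(ws)
c,s=np.cos(.35),np.sin(.35)
# face plane fit from top cam, robust: points within 5mm of initial plane
def res(p,P):
    a=p[1]; return ((P[:,0]-p[0])*np.cos(a)+(P[:,1]-250)*np.sin(a))*c+(P[:,2]-30)*s
p=np.array([590,-.08])
for th in(12,7,4,4):
    Q=T[(np.abs(res(p,T))<th)&(T[:,2]>48)&(T[:,2]<100)]; p=least_squares(res,p,args=(Q,),loss='soft_l1').x; print(p,len(Q))
a=p[1]
for nm,P in(("top",T),("side",S)):
    X=(P[:,0]-p[0])*np.cos(a)+(P[:,1]-250)*np.sin(a); Y=-(P[:,0]-p[0])*np.sin(a)+(P[:,1]-250)*np.cos(a)
    for lo in range(24,124,8):
        m=(P[:,2]>=lo)&(P[:,2]<lo+8)
        if m.sum()>5: print(nm,lo,m.sum(),"X",np.round(np.percentile(X[m],[2,25,50,75,98]),1),"Y",np.round(np.percentile(Y[m],[1,50,99]),1))
```

```text
[ 5.88554208e+02 -9.34866949e-02] 219
[ 5.88561359e+02 -9.36272495e-02] 218
[ 5.88573521e+02 -9.31974196e-02] 216
[ 5.88573521e+02 -9.31974197e-02] 216
top 24 304 X [-69.5   4.2  23.4  64.4  76.7] Y [-97.5 -44.1  84.9]
top 32 248 X [-66.    2.2   7.2  11.6  69. ] Y [-92.   -5.4  83.7]
top 40 147 X [-62.   -5.   12.9  16.1  19.5] Y [-88.5  -4.3  86.6]
top 48 102 X [-58.8  -8.2  11.5  14.2  17.2] Y [-87.1  11.9  82.5]
top 56 49 X [-55.5 -51.  -11.8 -10.6  -9.7] Y [-91.8 -10.3  83.8]
top 64 49 X [-52.2 -48.5 -14.8 -13.4 -11.8] Y [-88.1  -5.6  82.6]
top 72 56 X [-48.8 -45.6 -18.3 -16.9 -15. ] Y [-87.3 -14.7  78.1]
top 80 51 X [-44.4 -37.8 -20.2 -19.6 -17.8] Y [-90.3   5.5  83.6]
top 88 54 X [-41.9 -36.9 -23.6 -22.7 -21.6] Y [-92.4 -22.2  73.6]
top 96 50 X [-37.6 -30.9 -26.5 -25.3 -23.9] Y [-88.6  -1.3  83.5]
top 104 165 X [-36.4 -34.5 -32.5 -30.3 -27.3] Y [-89.7  -2.6  86.6]
top 112 30 X [-36.  -34.  -32.4 -30.6 -29.6] Y [-91.5   2.6  79.5]
side 24 275 X [-70.8  -0.5  55.   64.6  75.2] Y [-98.4 -56.9  82.8]
side 32 222 X [-70.   -3.4   3.6   7.5  18.4] Y [-94.8 -21.3  85.4]
side 40 114 X [-66.4  -9.6   7.8  11.4  15.9] Y [-92.8  -7.7  81.4]
side 48 110 X [-62.2 -17.2 -10.1  11.   13.2] Y [-94.  -29.6  81.4]
side 56 57 X [-59.1 -53.3 -15.9 -14.3 -12.6] Y [-94.7 -26.9  86.8]
side 64 63 X [-56.2 -51.  -22.  -17.6 -15.8] Y [-93.9 -33.4  79.2]
side 72 58 X [-52.3 -46.1 -24.9 -20.3 -19. ] Y [-95.1 -55.3  80.1]
side 80 58 X [-48.7 -41.8 -24.9 -23.2 -21.6] Y [-93.4 -14.5  78. ]
side 88 57 X [-45.4 -40.8 -27.7 -26.2 -24.8] Y [-92.6 -58.5  75.2]
side 96 38 X [-36.6 -30.3 -29.5 -28.4 -27.5] Y [-94.4 -34.8  79.6]
side 104 133 X [-39.9 -37.8 -35.8 -33.4 -31. ] Y [-94.  -11.5  86.5]
```

Call:
move_arm --increments '[{"tz":-2,"rz":-8.5},{"tz":-2,"rz":-8.5},{"tz":-1,"rz":-8.5},{"rz":-8.5},{"rz":-8.5},{"rz":-8.5},{"rz":-8.5},{"rz":-8.5},{"rz":-8.5},{"rz":-6.3}]'

```text
invalid input
```

Call:
move_arm --increments '[{"tz":-2,"rz":-8.5},{"tz":-2,"rz":-8.5},{"tz":-1,"rz":-8.5},{"rz":-8.5},{"rz":-8.5},{"rz":-8.5},{"rz":-8.5},{"rz":-8.5},{"rz":-8.5},{"rz":-6.3}]'

```text
invalid input
```

Call:
move_arm --increments '[{"tx":0,"ty":0,"tz":-2.0,"rx":0,"ry":0,"rz":-8.5,"gripper":1},{"tx":0,"ty":0,"tz":-2.0,"rx":0,"ry":0,"rz":-8.5,"gripper":1}]' --squeeze 40

```text
clock: 1.8
eef_pos: [239.1, -577.0, 271.2]
tcp_rot: [-3.14, -0.0, 0.695]
contact_force: [0.4, -0.1, 0.6]
opening: 0.999
```

Call:
move_arm --increments '[{"tz":-1.0,"rz":-8.5,"gripper":1},{"rz":-8.5,"gripper":1},{"rz":-8.5,"gripper":1},{"rz":-8.5,"gripper":1},{"rz":-8.5,"gripper":1},{"rz":-8.5,"gripper":1},{"rz":-8.5,"gripper":1},{"rz":-5.9,"gripper":1},{"gripper":1}]' --squeeze 40

```text
invalid input
```

Call:
move_arm --increments '[{"tx":0,"ty":0,"tz":-1,"rx":0,"ry":0,"rz":-8.5,"gripper":1},{"tx":0,"ty":0,"tz":0,"rx":0,"ry":0,"rz":-8.5,"gripper":1},{"tx":0,"ty":0,"tz":0,"rx":0,"ry":0,"rz":-8.5,"gripper":1},{"tx":0,"ty":0,"tz":0,"rx":0,"ry":0,"rz":-8.5,"gripper":1},{"tx":0,"ty":0,"tz":0,"rx":0,"ry":0,"rz":-8.5,"gripper":1},{"tx":0,"ty":0,"tz":0,"rx":0,"ry":0,"rz":-8.5,"gripper":1},{"tx":0,"ty":0,"tz":0,"rx":0,"ry":0,"rz":-8.5,"gripper":1},{"tx":0,"ty":0,"tz":0,"rx":0,"ry":0,"rz":-5.9,"gripper":1},{"tx":0,"ty":0,"tz":0,"rx":0,"ry":0,"rz":0,"gripper":1}]'

```text
clock: 2.7
eef_pos: [239.2, -577.4, 281.3]
tcp_rot: [3.142, -0.0, 1.832]
contact_force: [-0.6, -0.6, -0.1]
opening: 1.005
```

Call:
move_arm --increments '[{"tx":3.2,"ty":2.97,"tz":0,"rx":0,"ry":0,"rz":0,"gripper":1},{"tx":3.2,"ty":2.97,"tz":0,"rx":0,"ry":0,"rz":0,"gripper":1},{"tx":3.2,"ty":2.97,"tz":0,"rx":0,"ry":0,"rz":0,"gripper":1},{"tx":3.2,"ty":2.97,"tz":0,"rx":0,"ry":0,"rz":0,"gripper":1},{"tx":3.2,"ty":2.97,"tz":0,"rx":0,"ry":0,"rz":0,"gripper":1},{"tx":3.2,"ty":2.97,"tz":0,"rx":0,"ry":0,"rz":0,"gripper":1},{"tx":3.2,"ty":2.97,"tz":0,"rx":0,"ry":0,"rz":0,"gripper":1},{"tx":3.2,"ty":2.97,"tz":0,"rx":0,"ry":0,"rz":0,"gripper":1},{"tx":3.2,"ty":2.97,"tz":0,"rx":0,"ry":0,"rz":0,"gripper":1},{"tx":3.2,"ty":2.97,"tz":0,"rx":0,"ry":0,"rz":0,"gripper":1},{"tx":3.2,"ty":2.97,"tz":0,"rx":0,"ry":0,"rz":0,"gripper":1},{"tx":3.3,"ty":2.96,"tz":0,"rx":0,"ry":0,"rz":0,"gripper":1}]'

```text
clock: 3.9
eef_pos: [485.2, -112.1, 281.6]
tcp_rot: [3.141, 0.0, 1.827]
contact_force: [1.3, -0.4, 0.1]
opening: 1.005
```

Run:
```python
from h import *
p,d=r.grab_frame("side"); c=cv2.resize(p[130:310,190:370,::-1],None,fx=3.2,fy=3.2,interpolation=2)
s=r.sense(); print(s['eef_pos'],s['tcp_rot'])
for X in(s['eef_pos'],(484,-113,196)):
    u,v=proj("side",np.array(X)); print(u,v); cv2.circle(c,(int((u-190)*3.2),int((v-130)*3.2)),4,(0,0,255),1)
cv2.imwrite("pics/side1.png",c)
```

```text
[ 487.72839694 -107.19826689  281.62566461] [ 3.13835393e+00 -2.32414801e-03  1.82856550e+00]
270.2826657695903 201.21178863973307
269.12447461183535 236.85279998408842
```

View pics/side1.png

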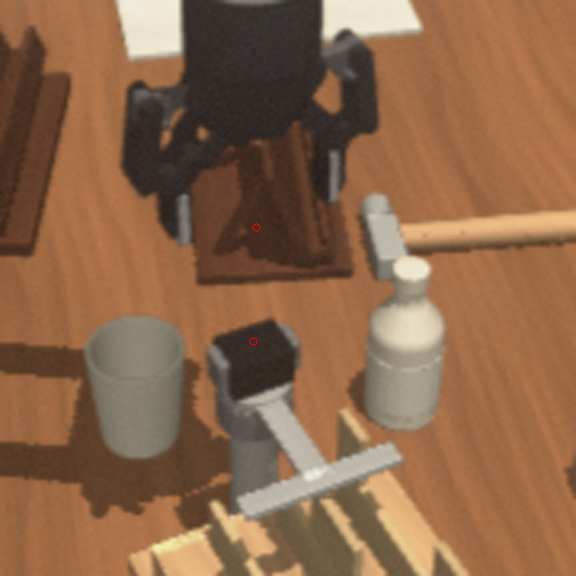

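Call:
move_arm --increments '[{"tx":0,"ty":0,"tz":2.5,"rx":0,"ry":0,"rz":-0.4,"gripper":1},{"tx":0,"ty":0,"tz":2.5,"rx":0,"ry":0,"rz":0,"gripper":1},{"tx":0,"ty":0,"tz":0,"rx":0,"ry":0,"rz":0,"gripper":1},{"tx":0,"ty":0,"tz":0,"rx":0,"ry":0,"rz":0,"gripper":1},{"tx":0,"ty":0,"tz":0,"rx":0,"ry":0,"rz":0,"gripper":1}]'

```text
clock: 4.45
eef_pos: [485.2, -114.1, 232.6]
tcp_rot: [3.14, 0.001, 1.836]
contact_force: [0.4, -0.6, 0.4]
opening: 1.001
```

Call:
move_arm --increments '[{"tx":0,"ty":-0.1,"tz":2.5,"rx":0,"ry":0,"rz":0,"gripper":1},{"tx":0,"ty":0,"tz":2.5,"rx":0,"ry":0,"rz":0,"gripper":1},{"tx":0,"ty":0,"tz":1.6,"rx":0,"ry":0,"rz":0,"gripper":1},{"tx":0,"ty":0,"tz":0,"rx":0,"ry":0,"rz":0,"gripper":0.3},{"tx":0,"ty":0,"tz":0,"rx":0,"ry":0,"rz":0,"gripper":0.3},{"tx":0,"ty":0,"tz":0,"rx":0,"ry":0,"rz":0,"gripper":-1},{"tx":0,"ty":0,"tz":0,"rx":0,"ry":0,"rz":0,"gripper":-1},{"tx":0,"ty":0,"tz":0,"rx":0,"ry":0,"rz":0,"gripper":-1},{"tx":0,"ty":0,"tz":0,"rx":0,"ry":0,"rz":0,"gripper":-1},{"tx":0,"ty":0,"tz":0,"rx":0,"ry":0,"rz":0,"gripper":-1}]' --squeeze 40

```text
clock: 5.45
eef_pos: [485.2, -114.3, 167.3]
tcp_rot: [3.138, 0.002, 1.838]
contact_force: [1.1, 0.7, 6.3]
opening: 0.506
```

Call:
move_arm --increments '[{"tx":0,"ty":0,"tz":-0.1,"rx":0,"ry":0,"rz":0,"gripper":-1},{"tx":0,"ty":0,"tz":0,"rx":0,"ry":0,"rz":-3,"gripper":-1},{"tx":0,"ty":0,"tz":0,"rx":0,"ry":0,"rz":-4,"gripper":-1},{"tx":0,"ty":0,"tz":0,"rx":0,"ry":0,"rz":-5,"gripper":-1},{"tx":0,"ty":0,"tz":0,"rx":0,"ry":0,"rz":-5,"gripper":-1},{"tx":0,"ty":0,"tz":0,"rx":0,"ry":0,"rz":-5,"gripper":-1},{"tx":0,"ty":0,"tz":0,"rx":0,"ry":0,"rz":-5,"gripper":-1},{"tx":0,"ty":0,"tz":0,"rx":0,"ry":0,"rz":-5,"gripper":-1},{"tx":0,"ty":0,"tz":0,"rx":0,"ry":0,"rz":-5,"gripper":-1},{"tx":0,"ty":0,"tz":0,"rx":0,"ry":0,"rz":0,"gripper":-1}]'

```text
clock: 6.45
eef_pos: [485.7, -113.9, 167.4]
tcp_rot: [3.139, 0.004, 2.486]
contact_force: [8.0, 2.0, -4.2]
opening: 0.507
```

```bash
python3 -c "
from rig import r
s=r.sense();print(s['wrist_torque'],s['contact_force'],s['tcp_rot'])"
```

```text
[ 0.43318796 -1.14865622  0.07374943] [ 8.00498346  2.02220068 -4.16520076] [3.13874016 0.0037859  2.48627382]
```

Call:
move_arm --increments '[{"tx":0,"ty":0,"tz":0,"rx":0,"ry":0,"rz":-5,"gripper":-1},{"tx":0,"ty":0,"tz":0,"rx":0,"ry":0,"rz":-5,"gripper":-1},{"tx":0,"ty":0,"tz":0,"rx":0,"ry":0,"rz":-5,"gripper":-1},{"tx":0,"ty":0,"tz":0,"rx":0,"ry":0,"rz":-5,"gripper":-1},{"tx":0,"ty":0,"tz":0,"rx":0,"ry":0,"rz":-5,"gripper":-1},{"tx":0,"ty":0,"tz":0,"rx":0,"ry":0,"rz":-5,"gripper":-1},{"tx":0,"ty":0,"tz":0,"rx":0,"ry":0,"rz":-5,"gripper":-1},{"tx":0,"ty":0,"tz":0,"rx":0,"ry":0,"rz":-5,"gripper":-1},{"tx":0,"ty":0,"tz":0,"rx":0,"ry":0,"rz":-3,"gripper":-1},{"tx":0,"ty":0,"tz":0,"rx":0,"ry":0,"rz":-1,"gripper":-1},{"tx":0,"ty":0,"tz":0,"rx":0,"ry":0,"rz":-1,"gripper":-1},{"tx":0,"ty":0,"tz":0,"rx":0,"ry":0,"rz":0,"gripper":-1}]'

```text
clock: 7.65
eef_pos: [485.6, -113.2, 167.4]
tcp_rot: [3.14, 0.005, -3.017]
contact_force: [6.9, 6.6, -2.9]
opening: 0.509
```

```bash
python3 -c "
from rig import r
s=r.sense();print(s['wrist_torque'],s['contact_force'],s['tcp_rot'])"
```

```text
[ 0.99760649 -0.92053466 -1.52118175] [ 6.89375068  6.64280618 -2.89064742] [ 3.14021377  0.00475667 -3.01746356]
```

Call:
move_arm --increments '[{"tx":0,"ty":0,"tz":0,"rx":0,"ry":0,"rz":1.2,"gripper":-1},{"tx":0,"ty":0,"tz":0,"rx":0,"ry":0,"rz":0,"gripper":1},{"tx":0,"ty":0,"tz":0,"rx":0,"ry":0,"rz":0,"gripper":1},{"tx":0,"ty":0,"tz":0,"rx":0,"ry":0,"rz":0,"gripper":1},{"tx":0,"ty":0,"tz":0,"rx":0,"ry":0,"rz":0,"gripper":1},{"tx":0,"ty":0,"tz":0,"rx":0,"ry":0,"rz":0,"gripper":1},{"tx":0,"ty":0,"tz":-1.5,"rx":0,"ry":0,"rz":0,"gripper":1},{"tx":0,"ty":0,"tz":-2.5,"rx":0,"ry":0,"rz":0,"gripper":1},{"tx":0,"ty":0,"tz":-4,"rx":0,"ry":0,"rz":0,"gripper":1},{"tx":0,"ty":0,"tz":-3,"rx":0,"ry":0,"rz":0,"gripper":1}]'

```text
clock: 8.65
eef_pos: [483.7, -114.1, 278.2]
tcp_rot: [-3.141, 0.001, -3.035]
contact_force: [0.6, -0.5, -0.6]
opening: 0.997
```

Call:
move_arm --increments '[{"tx":0,"ty":0,"tz":0,"rx":0,"ry":0,"rz":8.5,"gripper":1},{"tx":0,"ty":0,"tz":0,"rx":0,"ry":0,"rz":8.5,"gripper":1},{"tx":0,"ty":0,"tz":0,"rx":0,"ry":0,"rz":8.5,"gripper":1},{"tx":0,"ty":0,"tz":0,"rx":0,"ry":0,"rz":8.5,"gripper":1},{"tx":0,"ty":0,"tz":0,"rx":0,"ry":0,"rz":8.5,"gripper":1},{"tx":0,"ty":0,"tz":0,"rx":0,"ry":0,"rz":8.5,"gripper":1},{"tx":0,"ty":0,"tz":0,"rx":0,"ry":0,"rz":8.5,"gripper":1},{"tx":0,"ty":0,"tz":0,"rx":0,"ry":0,"rz":8.5,"gripper":1},{"tx":0,"ty":0,"tz":0,"rx":0,"ry":0,"rz":8.5,"gripper":1},{"tx":0,"ty":0,"tz":0,"rx":0,"ry":0,"rz":4.1,"gripper":0},{"tx":0,"ty":0,"tz":0,"rx":0,"ry":0,"rz":0,"gripper":0},{"tx":0,"ty":0,"tz":0,"rx":0,"ry":0,"rz":0,"gripper":0}]'

```text
clock: 9.85
eef_pos: [483.5, -114.0, 276.3]
tcp_rot: [-3.141, 0.0, 1.844]
contact_force: [0.7, 1.1, 0.5]
opening: 0.515
```

Run:
```python
from h import *
p,d=r.grab_frame("side"); w=cloud("side",d)
P=w.reshape(-1,3); 
K=P[(P[:,2]>157)&(P[:,2]<170)&(P[:,0]>500)&(P[:,0]<640)&(P[:,1]>-190)&(P[:,1]<-30)]
print("keeper",len(K),cv2.minAreaRect(K[:,:2].astype(np.float32)),K.mean(0))
S=P[(P[:,2]>135)&(P[:,2]<157)&(np.abs((P[:,0]-514)*.965+(P[:,1]+220)*.264)<20)&(np.abs(-(P[:,0]-514)*.264+(P[:,1]+220)*.965)<60)]
print("ship",len(S),cv2.minAreaRect(S[:,:2].astype(np.float32)),S.mean(0))
s=r.sense();print(s['eef_pos'],s['tcp_rot'],s['clock'],s['opening'])
cv2.imwrite("pics/side2.png",cv2.resize(p[130:370,200:400,::-1],None,fx=2.5,fy=2.5,interpolation=2))
```

```text
keeper 539 ((540.67236328125, -107.88336181640625), (83.94891357421875, 104.95414733886719), 5.218240737915039) [ 556.69117267 -108.51686729  163.53356797]
ship 172 ((513.0955200195312, -221.55233764648438), (7.831518650054932, 57.60645294189453), 16.015710830688477) [ 512.37800809 -224.09251362  147.00934419]
[ 483.47216243 -113.99552463  276.24860154] [-3.14145307e+00 -2.22380382e-05  1.84364487e+00] 9.9 0.5019849551247321
```

View pics/side2.png

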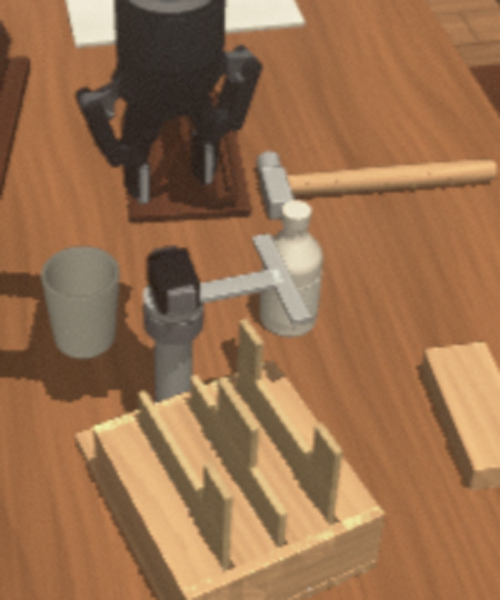

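Call:
move_arm --increments '[{"tx":-3,"ty":0,"tz":0,"rx":0,"ry":0,"rz":0.3,"gripper":0},{"tx":-4,"ty":0,"tz":0,"rx":0,"ry":0,"rz":0,"gripper":0},{"tx":-4,"ty":0,"tz":0,"rx":0,"ry":0,"rz":0,"gripper":0},{"tx":-0.1,"ty":0,"tz":3,"rx":0,"ry":0,"rz":0,"gripper":0},{"tx":0,"ty":0,"tz":4,"rx":0,"ry":0,"rz":0,"gripper":0},{"tx":0,"ty":0,"tz":3,"rx":0,"ry":0,"rz":0,"gripper":0},{"tx":0,"ty":0,"tz":0,"rx":0,"ry":0,"rz":0,"gripper":0},{"tx":0,"ty":0,"tz":0,"rx":0,"ry":0,"rz":0,"gripper":0},{"tx":0,"ty":0,"tz":0,"rx":0,"ry":0,"rz":0,"gripper":0}]'

```text
clock: 10.8
eef_pos: [514.0, -221.5, 178.2]
tcp_rot: [3.139, 0.002, 1.837]
contact_force: [0.4, -0.1, 0.6]
opening: 0.496
```

Call:
move_arm --increments '[{"tx":0,"ty":0,"tz":2.5,"rx":0,"ry":0,"rz":0,"gripper":0},{"tx":0,"ty":0,"tz":2.5,"rx":0,"ry":0,"rz":0,"gripper":0},{"tx":0,"ty":0,"tz":1.2,"rx":0,"ry":0,"rz":0,"gripper":0},{"tx":0,"ty":0,"tz":0,"rx":0,"ry":0,"rz":0,"gripper":-0.5},{"tx":0,"ty":0,"tz":0,"rx":0,"ry":0,"rz":0,"gripper":-0.5},{"tx":0,"ty":0,"tz":0,"rx":0,"ry":0,"rz":0,"gripper":-1},{"tx":0,"ty":0,"tz":0,"rx":0,"ry":0,"rz":0,"gripper":-1},{"tx":0,"ty":0,"tz":0,"rx":0,"ry":0,"rz":0,"gripper":-1},{"tx":0,"ty":0,"tz":0,"rx":0,"ry":0,"rz":0,"gripper":-1},{"tx":0,"ty":0,"tz":0,"rx":0,"ry":0,"rz":0,"gripper":-1}]' --squeeze 40

```text
clock: 11.8
eef_pos: [513.9, -221.5, 115.8]
tcp_rot: [3.139, 0.002, 1.836]
contact_force: [-0.1, 0.5, 6.9]
opening: 0.069
```

Call:
move_arm --increments '[{"tx":0,"ty":0,"tz":-0.5,"rx":0,"ry":0,"rz":0,"gripper":-1},{"tx":0,"ty":0,"tz":-1,"rx":0,"ry":0,"rz":0,"gripper":-1},{"tx":0,"ty":0,"tz":-1.5,"rx":0,"ry":0,"rz":0,"gripper":-1},{"tx":0,"ty":0,"tz":-2,"rx":0,"ry":0,"rz":0,"gripper":-1},{"tx":0,"ty":0,"tz":-2,"rx":0,"ry":0,"rz":0,"gripper":-1},{"tx":0,"ty":0,"tz":-2.5,"rx":0,"ry":0,"rz":0,"gripper":-1},{"tx":0,"ty":0,"tz":-2.5,"rx":0,"ry":0,"rz":0,"gripper":-1},{"tx":0,"ty":0,"tz":-2.5,"rx":0,"ry":0,"rz":0,"gripper":-1},{"tx":0,"ty":0,"tz":-2.5,"rx":0,"ry":0,"rz":0,"gripper":-1},{"tx":0,"ty":0,"tz":-2.5,"rx":0,"ry":0,"rz":0,"gripper":-1},{"tx":0,"ty":0,"tz":-1.5,"rx":0,"ry":0,"rz":0,"gripper":-1},{"tx":0,"ty":0,"tz":0,"rx":0,"ry":0,"rz":0,"gripper":-1}]'

```text
clock: 13.0
eef_pos: [513.6, -221.5, 327.3]
tcp_rot: [3.138, 0.003, 1.836]
contact_force: [0.7, -0.8, -1.3]
opening: 0.062
```

Call:
move_arm --increments '[{"tx":2,"ty":0.6,"tz":0,"rx":0,"ry":0,"rz":0,"gripper":-1},{"tx":4.0,"ty":1.18,"tz":0,"rx":0,"ry":0,"rz":0,"gripper":-1},{"tx":4.2,"ty":1.24,"tz":0,"rx":0,"ry":0,"rz":0,"gripper":-1},{"tx":4.2,"ty":1.24,"tz":0,"rx":0,"ry":0,"rz":0,"gripper":-1},{"tx":4.2,"ty":1.24,"tz":0,"rx":0,"ry":0,"rz":0,"gripper":-1},{"tx":4.2,"ty":1.24,"tz":0,"rx":0,"ry":0,"rz":0,"gripper":-1},{"tx":4.2,"ty":1.24,"tz":0,"rx":0,"ry":0,"rz":0,"gripper":-1},{"tx":4.2,"ty":1.24,"tz":0,"rx":0,"ry":0,"rz":0,"gripper":-1},{"tx":4.2,"ty":1.24,"tz":0,"rx":0,"ry":0,"rz":0,"gripper":-1},{"tx":4.2,"ty":1.24,"tz":0,"rx":0,"ry":0,"rz":0,"gripper":-1},{"tx":3.8,"ty":1.12,"tz":0,"rx":0,"ry":0,"rz":0,"gripper":-1},{"tx":2,"ty":0.59,"tz":0,"rx":0,"ry":0,"rz":0,"gripper":-1}]'

```text
clock: 14.2
eef_pos: [522.2, 255.0, 323.2]
tcp_rot: [-3.14, -0.0, 1.838]
contact_force: [-0.3, -1.7, -1.4]
opening: 0.066
```

Call:
move_arm --increments '[{"tx":0,"ty":0,"tz":0,"rx":0,"ry":0,"rz":5,"gripper":-1},{"tx":0,"ty":0,"tz":0,"rx":0,"ry":0,"rz":8,"gripper":-1},{"tx":0,"ty":0,"tz":0,"rx":0,"ry":0,"rz":7.5,"gripper":-1},{"tx":0,"ty":0,"tz":0,"rx":-4,"ry":0,"rz":0,"gripper":-1},{"tx":0,"ty":0,"tz":0,"rx":-5,"ry":0,"rz":0,"gripper":-1},{"tx":0,"ty":0,"tz":0,"rx":-5,"ry":0,"rz":0,"gripper":-1},{"tx":0,"ty":0,"tz":0,"rx":-4,"ry":0,"rz":0,"gripper":-1},{"tx":0,"ty":0,"tz":0,"rx":-2,"ry":0,"rz":0,"gripper":-1},{"tx":0,"ty":0,"tz":0,"rx":0,"ry":0,"rz":0,"gripper":-1},{"tx":0,"ty":0,"tz":0,"rx":0,"ry":0,"rz":0,"gripper":-1}]'

```text
clock: 15.2
eef_pos: [522.7, 252.2, 323.8]
tcp_rot: [2.794, 0.001, 1.479]
contact_force: [-0.2, 0.8, -0.4]
opening: 0.067
```

```bash
cat > st.py <<'E'
from h import *
from scipy.spatial.transform import Rotation as Ro
s=r.sense(); R=Ro.from_euler('xyz',s['tcp_rot']).as_matrix(); p=s['eef_pos']
print(s['clock'],'pos',p.round(1),'\nR',R.round(3).tolist(),'F',s['contact_force'].round(1),'T',s['wrist_torque'].round(2),s['opening'])
ye=-.0932; c,k=np.cos(.35),np.sin(.35); xe=np.array([np.cos(ye),np.sin(ye),0])
X=xe*c+[0,0,k]; Z=-k*xe+[0,0,c]; Y=np.cross(Z,X); E=np.array([X,Y,Z]).T; o=np.array([586.2,246.2,30])
rot=Ro.from_matrix(R.T@np.array([Y,X,-Z]).T).as_rotvec(degrees=True)
base=p+R@[0,0,104]
print('rot needed tool deg',rot.round(2),'TCP in easel',(E.T@(p-o)).round(1),'ship base in easel',(E.T@(base-o)).round(1))
E
python3 st.py
```

```text
15.2 pos [522.7 252.2 323.8] 
R [[0.092, 0.936, 0.339], [0.996, -0.086, -0.032], [-0.001, 0.34, -0.94]] F [-0.2  0.8 -0.4] T [0.02 0.28 0.04] 0.06743410588706443
rot needed tool deg [-0.15  0.    0.08] TCP in easel [ 40.8   0.  297.9] ship base in easel [ 40.5   0.  193.9]
```

Call:
move_arm --increments '[{"tx":0,"ty":-1.6,"tz":1,"rx":0,"ry":0,"rz":0,"gripper":-1},{"tx":0,"ty":-1.65,"tz":2.5,"rx":0,"ry":0,"rz":0,"gripper":-1},{"tx":0,"ty":0,"tz":3,"rx":0,"ry":0,"rz":0,"gripper":-1},{"tx":0,"ty":0,"tz":2.5,"rx":0,"ry":0,"rz":0,"gripper":-1},{"tx":0,"ty":0,"tz":0,"rx":0,"ry":0,"rz":0,"gripper":-1},{"tx":0,"ty":0,"tz":0,"rx":0,"ry":0,"rz":0,"gripper":-1},{"tx":0,"ty":0,"tz":0,"rx":0,"ry":0,"rz":0,"gripper":-1}]'

```text
clock: 15.9
eef_pos: [524.0, 252.5, 230.0]
tcp_rot: [2.791, -0.001, 1.478]
contact_force: [0.4, 0.2, -0.9]
opening: 0.067
```

```bash
python3 st.py
python3 - <<'E'
from h import *
o=[]
for n,(a,b,c,d) in(("side",(60,230,220,360)),("top",(130,270,140,300))):
    p,dd=r.grab_frame(n); np.savez(f"{n}3.npz",p=p,d=dd)
    o.append(cv2.resize(p[a:b,c:d,::-1],(400,480),interpolation=2))
cv2.imwrite("pics/p3.png",np.hstack(o))
E
```

```text
15.9 pos [524.  252.5 230. ] 
R [[0.093, 0.935, 0.342], [0.996, -0.087, -0.031], [0.001, 0.343, -0.939]] F [ 0.4  0.2 -0.9] T [0.   0.23 0.01] 0.06665191190804555
rot needed tool deg [ 0.01 -0.06  0.01] TCP in easel [  9.9   0.5 209.3] ship base in easel [  9.9   0.6 105.3]
```

View pics/p3.png

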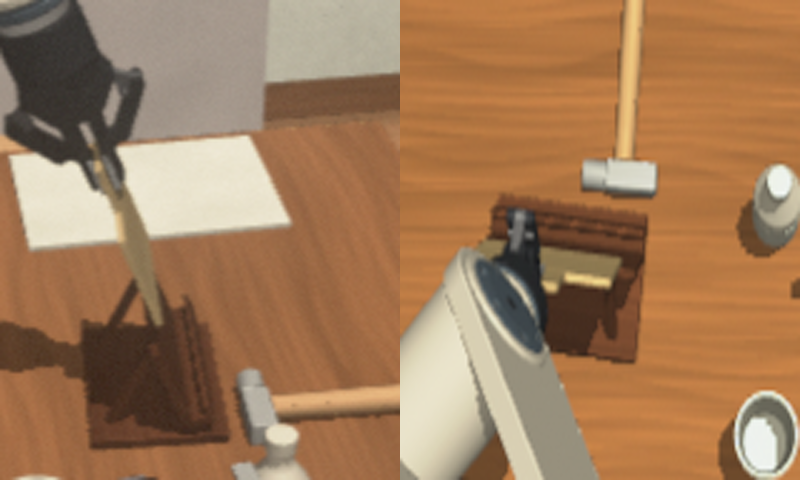

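Run:
```python
from h import *
exec(open('st.py').read().split("rot=")[0].split("print")[0]); 
ye=-.0932; c,k=np.cos(.35),np.sin(.35); xe=np.array([np.cos(ye),np.sin(ye),0])
X=xe*c+[0,0,k]; Z=-k*xe+[0,0,c]; E=np.array([X,np.cross(Z,X),Z]).T; o=np.array([586.2,246.2,30])
for n in("side","top"):
    P=(cloud(n,np.load(n+"3.npz")['d']).reshape(-1,3)-o)@E
    for lo in range(15,205,10):
        Q=P[(P[:,2]>=lo)&(P[:,2]<lo+10)&(np.abs(P[:,1])<100)&(P[:,0]>-15)&(P[:,0]<30)]
        if len(Q)>5: print(n,lo,len(Q),'x',np.percentile(Q[:,0],[5,25,50,75,95]).round(1),'y',np.percentile(Q[:,1],[1,99]).round(1))
```

```text
side 15 54 x [-6.1 -1.8 -1.3 -0.9 18.4] y [-87.6  85.2]
side 25 35 x [-4.9 -1.8 -1.4 -1.2 -0.8] y [-89.9  88.6]
side 35 41 x [-7.8 -2.7 -1.7 -1.4 -1.1] y [-90.5  91.9]
side 45 38 x [-8.  -2.  -1.5 -1.1 -0.6] y [-90.5  72.3]
side 55 24 x [-7.1 -3.5 -1.7 -1.3 -1.1] y [-91.5  -7.2]
side 65 31 x [-14.5  -7.9  -2.7  -1.3  -1.1] y [-90.  -23.3]
side 75 29 x [-8.4 -6.5 -4.2 -1.5 -0.9] y [-89.4 -29.3]
side 85 43 x [-8.9 -7.6 -5.7 -3.1 -1.2] y [-90.5   3.2]
side 105 30 x [ 7.4 10.4 10.8 11.  11.2] y [-76.1  74.1]
side 115 31 x [ 5.9 10.4 10.8 11.1 11.4] y [-76.   66.4]
side 125 37 x [ 7.3 10.5 10.8 11.1 11.5] y [-76.1  77. ]
side 135 36 x [ 6.1 10.1 10.8 11.  11.2] y [-75.8  73.2]
side 145 37 x [ 6.6 10.6 11.  11.2 11.8] y [-77.1  64.6]
side 155 33 x [ 7.1 10.7 10.9 11.1 11.4] y [-77.   74.1]
side 165 42 x [ 5.9 10.4 10.8 11.1 11.7] y [-76.4  66.6]
side 175 30 x [ 6.9 10.1 10.9 11.1 11.5] y [-76.3  52.4]
side 185 33 x [ 6.3 10.3 10.8 11.1 11.5] y [-75.5  40.5]
side 195 46 x [ 5.9  7.4  9.5 11.  11.4] y [-76.8  11.9]
top 15 43 x [ 1.   1.8  2.1  2.8 24.2] y [-84.5  88.2]
top 25 30 x [1.2 1.6 1.8 2.2 2.9] y [-86.2  82.7]
top 35 16 x [0.6 1.8 2.1 2.7 3. ] y [-88.   90.4]
top 65 6 x [-13.9  -8.5   1.3   1.6   1.6] y [-85.4 -61.9]
top 75 17 x [-4.9 -4.  -1.9  1.3  2.2] y [-87.6  64.9]
top 85 9 x [-4.5 -3.7 -0.1  1.   1.7] y [-87.6 -68.6]
top 105 19 x [12.5 13.5 14.  14.2 14.6] y [-73.9  58.9]
top 115 30 x [13.3 13.6 14.  14.5 14.9] y [-72.8  73.8]
top 125 28 x [13.4 13.5 13.9 14.3 14.9] y [-72.3  69.4]
top 135 31 x [12.9 13.5 13.9 14.3 14.4] y [-74.3  72.6]
top 145 30 x [13.1 13.6 14.  14.2 14.8] y [-71.5  70.4]
top 155 30 x [11.9 13.5 13.8 14.  14.6] y [-74.4  74.2]
top 165 23 x [13.2 13.6 14.  14.2 14.4] y [-66.   64.1]
top 175 25 x [12.8 13.7 13.8 14.3 14.7] y [-74.7  58.9]
top 185 22 x [11.2 13.5 13.8 14.2 14.4] y [-72.1  -8.4]
top 195 56 x [ 8.5  9.5 11.8 13.4 14.2] y [-74.8 -10.8]
```

Call:
move_arm --increments '[{"tx":0,"ty":-0.2,"tz":1,"rx":0,"ry":0,"rz":0,"gripper":-1},{"tx":0,"ty":0,"tz":2,"rx":0,"ry":0,"rz":0,"gripper":-1},{"tx":0,"ty":0,"tz":2,"rx":0,"ry":0,"rz":0,"gripper":-1},{"tx":0,"ty":0,"tz":2,"rx":0,"ry":0,"rz":0,"gripper":-1},{"tx":0,"ty":0,"tz":1.5,"rx":0,"ry":0,"rz":0,"gripper":-1},{"tx":0,"ty":0,"tz":0.8,"rx":0,"ry":0,"rz":0,"gripper":-1},{"tx":0,"ty":0,"tz":0.5,"rx":0,"ry":0,"rz":0,"gripper":-1},{"tx":0,"ty":0,"tz":0.2,"rx":0,"ry":0,"rz":0,"gripper":-1},{"tx":0,"ty":0,"tz":0,"rx":0,"ry":0,"rz":0,"gripper":-1},{"tx":0,"ty":0,"tz":0,"rx":0,"ry":0,"rz":0,"gripper":-1}]'

```text
clock: 17.0
eef_pos: [555.8, 249.4, 134.6]
tcp_rot: [2.792, -0.001, 1.478]
contact_force: [-0.0, 0.6, -0.7]
opening: 0.065
```

```bash
python3 st.py
```

```text
17.0 pos [555.8 249.4 134.6] 
R [[0.092, 0.935, 0.341], [0.996, -0.087, -0.031], [0.001, 0.343, -0.939]] F [-0.   0.6 -0.7] T [ 0.04  0.23 -0.  ] 0.06535963214773763
rot needed tool deg [-0.01 -0.05  0.04] TCP in easel [  7.1   0.4 108.7] ship base in easel [7.1 0.5 4.7]
```

Call:
move_arm --increments '[{"tx":0,"ty":-0.15,"tz":0.15,"rx":0,"ry":0,"rz":0,"gripper":-1},{"tx":0,"ty":-0.1,"tz":0.15,"rx":0,"ry":0,"rz":0,"gripper":-1},{"tx":0,"ty":-0.1,"tz":0.1,"rx":0,"ry":0,"rz":0,"gripper":-1},{"tx":0,"ty":0,"tz":0,"rx":0,"ry":0,"rz":0,"gripper":-1},{"tx":0,"ty":0,"tz":0,"rx":0,"ry":0,"rz":0,"gripper":-1}]'

```text
clock: 17.5
eef_pos: [554.1, 249.6, 129.3]
tcp_rot: [2.792, -0.001, 1.479]
contact_force: [2.1, -0.1, -0.5]
opening: 0.063
```

```bash
python3 st.py
```

```text
17.5 pos [554.1 249.6 129.3] 
R [[0.092, 0.935, 0.341], [0.996, -0.087, -0.031], [0.001, 0.343, -0.939]] F [ 2.1 -0.1 -0.5] T [ 0.06 -0.26  0.03] 0.06344751094188464
rot needed tool deg [-0.01 -0.05  0.04] TCP in easel [  3.7   0.4 104.3] ship base in easel [3.7 0.5 0.3]
```

Call:
move_arm --increments '[{"tx":0,"ty":0,"tz":0.1,"rx":0,"ry":0,"rz":0,"gripper":-1},{"tx":0,"ty":0,"tz":0,"rx":0,"ry":0,"rz":0,"gripper":-1},{"tx":0,"ty":0,"tz":0,"rx":0,"ry":0,"rz":0,"gripper":-1}]'

```text
clock: 17.8
eef_pos: [554.4, 249.8, 128.5]
tcp_rot: [2.792, -0.001, 1.479]
contact_force: [-0.4, 2.1, 3.6]
opening: 0.069
```

Call:
move_arm --increments '[{"tx":0,"ty":0,"tz":0,"rx":0,"ry":0,"rz":0,"gripper":-0.8},{"tx":0,"ty":0,"tz":0,"rx":0,"ry":0,"rz":0,"gripper":-0.7},{"tx":0,"ty":0,"tz":0,"rx":0,"ry":0,"rz":0,"gripper":-0.5},{"tx":0,"ty":0,"tz":0,"rx":0,"ry":0,"rz":0,"gripper":-0.3},{"tx":0,"ty":0,"tz":0,"rx":0,"ry":0,"rz":0,"gripper":-0.3},{"tx":0,"ty":0,"tz":0,"rx":0,"ry":0,"rz":0,"gripper":-0.3},{"tx":0,"ty":0,"tz":0,"rx":0,"ry":0,"rz":0,"gripper":-0.3}]'

```text
clock: 18.5
eef_pos: [554.0, 249.3, 128.0]
tcp_rot: [2.793, 0.0, 1.478]
contact_force: [0.5, -0.4, -0.0]
opening: 0.355
```

```bash
cat > chk.py <<'E'
from h import *
ye=-.0932; c,k=np.cos(.35),np.sin(.35); xe=np.array([np.cos(ye),np.sin(ye),0])
X=xe*c+[0,0,k]; Z=-k*xe+[0,0,c]; E=np.array([X,np.cross(Z,X),Z]).T; o=np.array([586.2,246.2,30])
s=r.sense(); print(s['clock'],s['contact_force'],s['opening'])
n="side"; p,d=r.grab_frame(n); cv2.imwrite("pics/chk%d.png"%(s['clock']*10),cv2.resize(p[60:260,160:360,::-1],None,fx=2.8,fy=2.8,interpolation=2))
P=(cloud(n,d).reshape(-1,3)-o)@E
for lo in range(15,155,15):
    Q=P[(P[:,2]>=lo)&(P[:,2]<lo+15)&(np.abs(P[:,1])<100)&(P[:,0]>-15)&(P[:,0]<12)]
    if len(Q)>5: print(n,lo,len(Q),'x',np.percentile(Q[:,0],[5,25,50,75,95]).round(1),'y',np.percentile(Q[Q[:,0]>2.5][:,1],[1,99]).round(1) if (Q[:,0]>2.5).sum()>3 else '')
E
python3 chk.py; ls pics
```

```text
18.5 [ 0.53272268 -0.38052224 -0.04749922] 0.35518376858277884
side 15 63 x [-6.9  0.4  4.4  4.7  5.1] y [-74.3  68.7]
side 30 66 x [-6.9 -1.3  4.3  4.7  5.1] y [-73.3  74.8]
side 45 67 x [-7.2 -1.6  4.3  4.9  5.1] y [-77.8  67.6]
side 60 73 x [-13.6  -2.4   4.1   4.9   5.2] y [-75.   64.9]
side 75 111 x [-9.  -6.4 -2.9  4.7  5. ] y [-77.   66.2]
side 90 74 x [-0.7  1.3  3.4  4.7  5.1] y [-73.7  67.2]
side 105 32 x [-13.6   0.3   3.8   4.6   4.9] y [-29.2  22.2]
side 120 34 x [-14.1 -13.3   2.4   4.7   5.2] y [-29.1  28.8]
side 135 44 x [-13.7   0.2   2.1   4.    4.9] y [-27.3  26.4]
chk185.png
crop1.png
p3.png
side0.png
side1.png
side2.png
top0.png
```

Call:
move_arm --increments '[{"tx":0,"ty":0,"tz":-0.8,"rx":0,"ry":0,"rz":0,"gripper":-0.3},{"tx":0,"ty":0,"tz":-1.5,"rx":0,"ry":0,"rz":0,"gripper":-0.3},{"tx":0,"ty":0,"tz":-2,"rx":0,"ry":0,"rz":0,"gripper":-0.3},{"tx":0,"ty":0,"tz":-3,"rx":0,"ry":0,"rz":0,"gripper":-0.3},{"tx":0,"ty":0,"tz":-3,"rx":0,"ry":0,"rz":0,"gripper":-0.3},{"tx":0,"ty":0,"tz":-3,"rx":0,"ry":0,"rz":0,"gripper":-0.3},{"tx":0,"ty":0,"tz":-2,"rx":0,"ry":0,"rz":0,"gripper":-0.3},{"tx":0,"ty":0,"tz":0,"rx":0,"ry":0,"rz":0,"gripper":-0.3},{"tx":0,"ty":0,"tz":0,"rx":0,"ry":0,"rz":0,"gripper":-0.3},{"tx":0,"ty":0,"tz":0,"rx":0,"ry":0,"rz":0,"gripper":-0.3}]'

```text
clock: 19.55
eef_pos: [501.5, 253.9, 271.2]
tcp_rot: [2.793, 0.001, 1.478]
contact_force: [0.0, -0.2, -0.4]
opening: 0.347
```

```bash
python3 chk.py; mv pics/chk1[89]*.png pics/end.png 2>/dev/null
python3 - <<'E'
from h import *
p,d=r.grab_frame("side"); cv2.imwrite("pics/final.png",cv2.resize(p[60:400,150:420,::-1],None,fx=1.75,fy=1.75,interpolation=2))
E
```

```text
19.55 [ 0.04466466 -0.15324481 -0.40821981] 0.3465711802915011
side 15 59 x [-6.4  0.2  4.5  4.7  5.2] y [-73.5  72.7]
side 30 62 x [-7.3 -1.2  4.2  4.7  5. ] y [-75.5  73.8]
side 45 71 x [-6.9 -0.9  4.4  4.8  5.2] y [-75.   72.5]
side 60 75 x [-10.3  -2.2   4.2   4.7   5.1] y [-75.4  72.7]
side 75 114 x [-8.5 -6.1 -2.5  4.6  5.1] y [-74.9  67.8]
side 90 72 x [-0.5  1.2  3.4  4.7  5.1] y [-73.9  73.9]
side 105 24 x [-0.   2.3  4.4  4.7  5.2] y [-29.   24.3]
side 120 28 x [-0.6  3.3  4.4  4.7  5.2] y [-28.3  27.1]
side 135 37 x [-0.8  0.8  2.7  3.6  4.7] y [-26.4  28. ]
```

View pics/final.png

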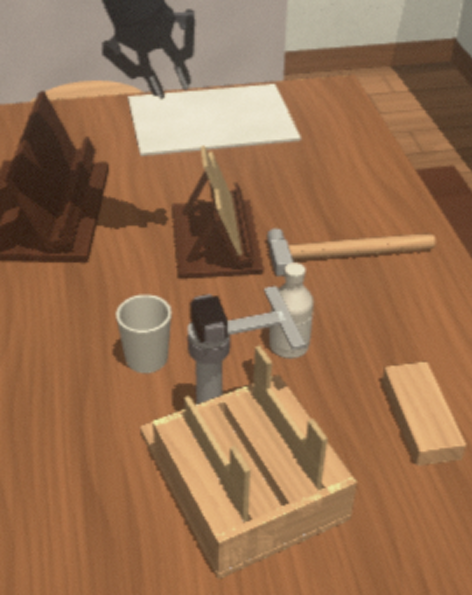

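The final picture shows the ship leaning in the smaller easel at (225,205), block up. The middle slot is empty, the other two templates are in the rack, the keeper is swung aside, and nothing else has moved.

```bash
python3 -c "
from rig import r
print(r.sign_off())"
```

```text
the job is handed in; nothing more can be done
None
```

The job is done and handed in, at about 20 s on the robot's clock against the 67 s limit.

- **Keeper:** I pinched both tabs flush and turned the knob to its stop. The wrist torque jumped to about 1.5 N m there. From the camera, the keeper then stood about 1.4 rad round.
- **Ship template:** I gripped it by its block, lifted it out of the middle slot and lowered it into the smaller easel's ledge. I let go once it touched both the board and the ledge floor.
- **Last checks:** These are from the side camera.
  - The front face stands about 6 mm off the board, the same all the way up, so the 6 mm template lies flat.
  - It spans about −75 to +73 mm along the ledge, so it is centred to 1–2 mm. It did not move when the gripper left.
  - The castle and lighthouse are still in the rack, and the glue, mug, hammer and offcut look undisturbed.
  - The gripper is clear and reads no contact force.

No check failed. The two cameras disagreed by 2–4 mm on absolute positions, so I averaged them and then measured the ship against the easel within each camera's view. The first few move calls were refused as invalid until I filled in every field of each row. Nothing moved on those.

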